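Find the free pockets of a fittings case by touch and load two couplings

ROBOT

A 7-joint arm with a two-finger parallel gripper is mounted at the origin on the work surface. World frame = base frame: x ahead of the robot, y to its left, z up, the work surface at z = 0. Lengths are in m, angles in rad, forces in N, time in s.
With the tool pointing down it reaches from about 0.35 to 0.9 m from the base axis. Payload 8.1 kg.
Tool frame: the origin (TCP) lies at the very end of the fingers, on their centre line; the grasp point (between the pads) lies 19 mm behind it; z points along the fingers, y is the line along which they close (so a half turn about z gives the same grasp; the last joint's range is limited). The gripper opens to 92 mm and grips with 3 to 60 N. Pads are 19 mm wide; open, the fingers measure 130 mm over their backs; the gripper's body (75 mm by 190 mm) begins 47 mm behind the grasp point.
Start: joints at [1.188, 0.434, 0.025, 1.573, -0.012, 1.134, -0.075], TCP at [0.173, -0.601, 0.197] pointing down, gripper open.
Joint ranges: [-2.62, 2.62], [-0.44, 2.09], [-1.27, 1.32], [0.08, 2.57], [-1.32, 4.46], [0.12, 2], [-2.74, 2.74]. Speed limits (rad/s): [2.22, 2.22, 3.01, 3.01, 3.14, 3.14, 3.14].

INTERFACE

Orientations are given as a unit quaternion [x, y, z, w].
In Python, from plant import robot gives the robot as it stands. Calls block until the motion is done:
- robot.move_ptp(position, orientation): joint-space move of the TCP to a pose.
- robot.move_straight(position, velocity=0.15, ori=None): straight line of the TCP; ori=None keeps the orientation; velocity is the mean speed in m/s.
- robot.move_joints(angles): joint-space move.
- robot.open_gripper() and robot.gripper_close(effort=None): open the fingers fully, or close them until they stop; effort is the grip in N (None keeps the last).
- robot.pause(seconds).
- robot.solve_ik(position, orientation): joint angles nearest the present ones, or None.
- robot.state(): the state.
- robot.capture(name): name is "side" or "top"; returns the picture (480x640x3 uint8, red, green, blue); there is no depth.
- robot.camera_info(name): a dict with "fovy" (degrees; the focal length in pixels is half the picture's height over the tangent of half this angle, whatever the lens; pixels are square), "cx", "cy" (the principal point, pixels), "rvec" (rotation vector, rad) and "tvec" (3), from world to camera coordinates, as OpenCV has them. Camera axes: x right, y down, z forward; pixel columns grow to the right and rows downward; lengths in m; the calibration is good to about 2 mm. A picture is of the moment at which its call begins. camera_info takes no time and is no camera call.
A pose or a line that the arm cannot do raises robot.PlanningError and nothing moves.
- robot.hand_in(): hands the job in; it is judged then, once.
The state is a dict: "time_s": time; "joint_positions": joint angles; "joint_velocities": joint speeds; "effort": joint torques, N m; "position": TCP position; "tool_rot": TCP orientation; "wrist_force": force on the tool from outside, world axes, zero at the start; "torque": the same for the moment, N m; "grip_width": finger opening in m; "gripper_force": force on a finger pad.
Only numpy, scipy, OpenCV 4.12 (cv2) and the standard library are available. Lean on these libraries where they do the work, as an engineer would, in place of code of your own. Each camera call takes 0.05 s, during which the arm holds its last target. There are 200 camera calls.

TASK

Two of the six pockets in the fittings case are free: their metal plates sink when pressed, while the other four have a fitting stored out of sight beneath and stay up. While both straight copper couplings still stand on the worktop, press the plates with the fingertips until you have found both free ones and sunk each by a little over a centimetre. Then stand one coupling upright in each free pocket, pushed right down on its plate, let go, and leave the loose reducer and elbow where they are.

Things in the scene. Friction and masses are not known exactly. Their poses are not given: they have to be found in the camera images.
- case: Grey plastic fittings case fixed to the worktop: block 120 (its x) x 180 (its y) x 43 mm high with 2 x 3 square pockets, 42 mm wide, 60 mm apart centre to centre (18 mm walls between), its 120 x 180 mm lid (14 mm high) folded back flat on its +x side and a small carrying handle on its -x side. Origin: centre of the block's underside on the worktop; z up; it may be turned about z. Each pocket has a bare aluminium sliding plate in it.
- pocket0 (a point): Centre of the mouth of pocket 0: x=-30, y=+60 mm in the case's frame, at rim height (43 mm above the worktop). Axes as the case.
- pocket1 (a point): Centre of the mouth of pocket 1: x=-30, y=0 mm in the case's frame, at rim height (43 mm above the worktop). Axes as the case.
- pocket2 (a point): Centre of the mouth of pocket 2: x=-30, y=-60 mm in the case's frame, at rim height (43 mm above the worktop). Axes as the case.
- pocket3 (a point): Centre of the mouth of pocket 3: x=+30, y=+60 mm in the case's frame, at rim height (43 mm above the worktop). Axes as the case.
- pocket4 (a point): Centre of the mouth of pocket 4: x=+30, y=0 mm in the case's frame, at rim height (43 mm above the worktop). Axes as the case.
- pocket5 (a point): Centre of the mouth of pocket 5: x=+30, y=-60 mm in the case's frame, at rim height (43 mm above the worktop). Axes as the case.
- plate0 (a joint): Sliding plate of pocket 0 (40 x 40 x 4 mm, bare aluminium), in m: 0 = raised (its top 3 mm below the rim, so at the start), 0.029 = right down (top 32 mm below the rim). About 2.5 N pushes it down in a free pocket, and it stays where it is left (a coupling's weight does not sink it). Where a fitting is stored beneath, it stops within 1 to 2 mm.
- plate1 (a joint): Sliding plate of pocket 1 (40 x 40 x 4 mm, bare aluminium), in m: 0 = raised (its top 3 mm below the rim, so at the start), 0.029 = right down (top 32 mm below the rim). Behaves as plate 0.
- plate2 (a joint): Sliding plate of pocket 2 (40 x 40 x 4 mm, bare aluminium), in m: 0 = raised (its top 3 mm below the rim, so at the start), 0.029 = right down (top 32 mm below the rim). Behaves as plate 0.
- plate3 (a joint): Sliding plate of pocket 3 (40 x 40 x 4 mm, bare aluminium), in m: 0 = raised (its top 3 mm below the rim, so at the start), 0.029 = right down (top 32 mm below the rim). Behaves as plate 0.
- plate4 (a joint): Sliding plate of pocket 4 (40 x 40 x 4 mm, bare aluminium), in m: 0 = raised (its top 3 mm below the rim, so at the start), 0.029 = right down (top 32 mm below the rim). Behaves as plate 0.
- plate5 (a joint): Sliding plate of pocket 5 (40 x 40 x 4 mm, bare aluminium), in m: 0 = raised (its top 3 mm below the rim, so at the start), 0.029 = right down (top 32 mm below the rim). Behaves as plate 0.
- coupling0_mid (a point): Centre (half-way up) of a straight copper coupling: a plain tube, 32 mm outside diameter over its whole length, 56 mm long, 2 mm wall, 80 g or so, standing upright on the worktop. z along the tube. In a pocket with the plate right down its centre is 39 mm above the worktop and 27 mm of it stands above the rim.
- coupling1_mid (a point): Centre (half-way up) of a straight copper coupling: a plain tube, 32 mm outside diameter over its whole length, 56 mm long, 2 mm wall, 80 g or so, standing upright on the worktop. z along the tube. In a pocket with the plate right down its centre is 39 mm above the worktop and 27 mm of it stands above the rim.
- reducer_mid (a point): Copper reducer, not to be used: 32 mm wide below, 20 mm above, 42 mm tall, upright; point on its axis 14 mm above its foot.
- elbow_mid (a point): Copper elbow lying flat, 28 mm thick, about 60 x 60 mm, not to be used; point near its middle, 14 mm above the worktop.

How it is judged:
By the outcome, as a careful person would: the job done as asked, in the order asked, and still so for the second after the job is handed in, with the robot touching nothing.
It also fails if it takes over 72 s, if anything falls off the work surface, if the arm or the gripper's body presses on something with over 40 N, if the wrist force passes 120 N, or if a joint passes its speed limit or range.

## Working session

There is one attempt and no reset: what is moved stays moved. The work goes in short steps, each a Python script; the robot and the scene stay as the last script left them, time stands still between calls to the robot, and variables do not carry over. Pictures are saved under pics/ and viewed, at most 10 in all, crops included, and the job is handed in when it is done.

```bash
mkdir -p pics; ls; python3 - <<'E'
from plant import robot
import cv2
for n in("top","side"):
    cv2.imwrite(f"pics/{n}0.png",robot.capture(n)[:,:,::-1]); print(robot.camera_info(n))
s=robot.state(); print(s)
E
```

```text
pics
{'fovy': 57.6399669273484, 'cx': 319.6477042648196, 'cy': 242.22051098879496, 'rvec': array([ 2.18098366, -2.13507926,  0.08179707]), 'tvec': array([0.05613144, 0.53930935, 0.79007296])}
{'fovy': 46.232724224497716, 'cx': 319.09355314974647, 'cy': 239.26207958908486, 'rvec': array([ 0.74605216, -2.46342416,  1.2417339 ]), 'tvec': array([0.46959603, 0.17915944, 0.63882111])}
{'time_s': 0.1, 'joint_positions': array([ 1.18839994,  0.43515942,  0.02494408,  1.57399972, -0.01160453,
        1.13398577, -0.07506039]), 'joint_velocities': array([-0.00152325, -0.00104476,  0.0001587 , -0.00271418,  0.00111893,
       -0.00142404,  0.00024549]), 'effort': array([ 2.96110942e-03, -6.69123888e+01,  9.87967327e-01, -3.15144753e+01,
       -6.05280348e-02,  3.74059018e-02,  4.13199314e-05]), 'position': array([ 0.17242779, -0.60023003,  0.1966218 ]), 'tool_rot': array([ 9.90230293e-01,  1.39439852e-01, -1.53248162e-04, -6.86832017e-04]), 'wrist_force': array([ 0.57881433, -0.12553384, -0.0870827 ]), 'torque': array([-0.0653655 , -0.03306226, -0.0004163 ]), 'gripper_force': 0.0, 'grip_width': 0.09193818666897133}
```

View pics/top0.png

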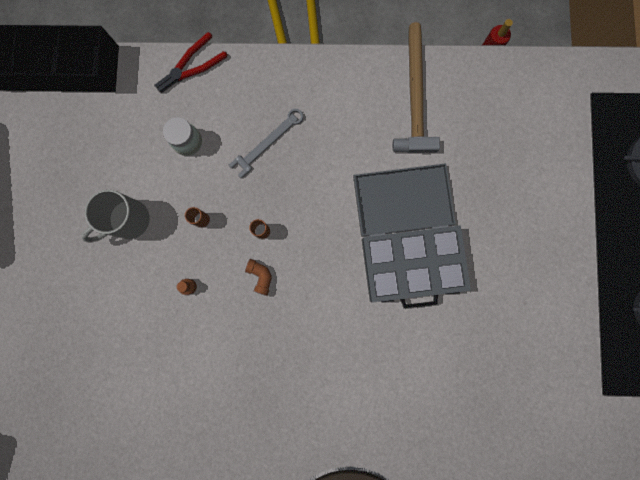

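View pics/side0.png

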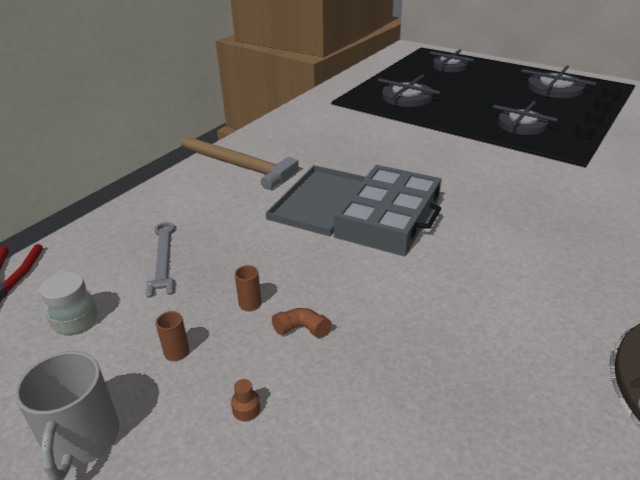

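The top view shows the couplings near (197,217) and (260,229), the reducer at (187,287), the elbow at (260,277), and the case plates around (382..460, 243..283) with the handle at (420,300). The side view shows the couplings at (248,288) and (172,336).

```bash
cat > h.py <<'E'
from plant import robot
import numpy as np, cv2
from scipy.spatial.transform import Rotation as R
def cam(n):
    c=robot.camera_info(n); f=240/np.tan(np.radians(c["fovy"]/2))
    return np.array([[f,0,c["cx"]],[0,f,c["cy"]],[0,0,1]]),np.array(c["rvec"]),np.array(c["tvec"])
def ray(n,uv,z):
    K,r,t=cam(n); M=cv2.Rodrigues(r)[0]; o=-M.T@t
    d=M.T@np.linalg.inv(K)@np.array([*uv,1.]); return (o+d*(z-o[2])/d[2])[:2]
def blobs(mask,lo,hi):
    cs=cv2.findContours(mask.astype(np.uint8),cv2.RETR_EXTERNAL,cv2.CHAIN_APPROX_NONE)[0]
    out=[]
    for c in cs:
        h=cv2.convexHull(c); m=cv2.moments(h)
        if lo<m["m00"]<hi: out.append((m["m10"]/m["m00"],m["m01"]/m["m00"],m["m00"]))
    return out
def copper(im):
    i=im.astype(int); return (i[...,0]>1.6*i[...,2])&(i[...,0]-i[...,2]>20)
def down(yaw):  # tool down, its y axis along world direction yaw (mod pi)
    y=np.array([np.cos(yaw),np.sin(yaw),0]); z=np.array([0,0,-1.])
    return R.from_matrix(np.c_[np.cross(y,z),y,z]).as_quat()
E
python3 - <<'E'
from h import *
np.set_printoptions(precision=4,suppress=True)
T=cv2.imread("pics/top0.png")[:,:,::-1]; S=cv2.imread("pics/side0.png")[:,:,::-1]
for n,I in(("top",T),("side",S)):
    for b in blobs(copper(I),60,3000): print(n,np.round(b,1),ray(n,b[:2],.028))
i=T.astype(int); m=(i.sum(2)>390); print(T[251,382],T[230,400],T[340,400])
m[:,:360]=0;m[:,475:]=0;m[:222]=0;m[300:]=0
hsv=cv2.cvtColor(np.ascontiguousarray(T),cv2.COLOR_RGB2HSV)
m&=(i[...,2]>i[...,0]+3)
P=[(b,ray("top",b[:2],.040)) for b in blobs(m,100,800)]
for p in P: print(np.round(p[0],1),p[1])
m=S.astype(int); m=(m[...,2]>m[...,0]+3)&(m.sum(2)>390); m[:,:330]=0;m[:,445:]=0;m[:165]=0;m[240:]=0
for b in blobs(m,100,1500): print("side",np.round(b,1),ray("side",b[:2],.040))
E
```

```text
top [186.2 286.4 214. ] [0.4501 0.3151]
top [258.5 276.6 575.5] [0.4712 0.1802]
top [259.2 228.5 257. ] [0.5618 0.1823]
top [196.5 216.7 313. ] [0.582  0.3026]
top [202.9  65.5 395. ] [0.8827 0.3052]
top [193.1  50.4 365. ] [0.9139 0.3263]
top [ 415.9   79.1 1308. ] [ 0.8594 -0.1119]
top [499.6  33.5 460.5] [ 0.954  -0.2742]
top [312.5  21.6 377.5] [0.9759 0.0915]
top [276.7  21.3 384.5] [0.9759 0.1625]
side [244.8 400.6 879.5] [0.4443 0.3252]
side [ 172.2  335.4 1154. ] [0.5835 0.2994]
side [ 301.1  323.1 1313.5] [0.4624 0.1947]
side [247.7 287.6 911. ] [0.5629 0.1794]
side [  3.  254.1 103. ] [0.9188 0.3202]
side [ 21.8 268.  565. ] [0.8644 0.3241]
side [ 226.7  154.8 1004.5] [ 0.8478 -0.0965]
[133 135 143] [76 78 84] [145 141 140]
[385.5 283.8 428.5] [ 0.4631 -0.0545]
[418.  279.5 414.5] [ 0.4722 -0.1135]
[450.6 275.5 421. ] [ 0.4807 -0.1725]
[381.  251.  416.5] [ 0.5228 -0.0459]
[413.5 247.1 419. ] [ 0.5312 -0.1052]
[445.8 242.8 411.5] [ 0.5404 -0.1641]
side [394.9 219.9 283.5] [ 0.4646 -0.0573]
side [358.8 211.  263. ] [ 0.5243 -0.0486]
side [407.6 200.9 245.5] [ 0.4732 -0.1168]
side [372.9 192.9 222.5] [ 0.5329 -0.1083]
side [419.  183.6 210.5] [ 0.482  -0.1764]
side [385.8 176.4 189.5] [ 0.5412 -0.1676]
```

```bash
cat >> h.py <<'E'
P=(np.array([[.4631,-.0545],[.4722,-.1135],[.4807,-.1725],[.5228,-.0459],[.5312,-.1052],[.5404,-.1641]])+
   np.array([[.4646,-.0573],[.4732,-.1168],[.4820,-.1764],[.5243,-.0486],[.5329,-.1083],[.5412,-.1676]]))/2
v=(P[0]-P[2])+(P[3]-P[5]); YAW=np.arctan2(-v[0],v[1])
ex=np.array([np.cos(YAW),np.sin(YAW)]); ey=np.array([-ex[1],ex[0]]); C=P.mean(0)
POCK=[C+a*ex+b*ey for a in(-.03,.03) for b in(.06,0,-.06)]
def best(pos,yaw):
    q=robot.state()["joint_positions"]; c=[]
    for k in(0,np.pi):
        s=robot.solve_ik(pos,down(yaw+k))
        if s is not None: c.append((np.abs(s-q).max(),k))
    return down(yaw+min(c)[1])
def at(xy,z): return np.array([*xy,z])
E
python3 - <<'E'
from h import *
np.set_printoptions(precision=4,suppress=True)
print(C,YAW,np.abs(np.array(POCK)-P).max())
tgt=[POCK[i]+(-.0555 if i<3 else .0555)*ex for i in range(6)]
o=best(at(tgt[2],.1),YAW); robot.move_ptp(at(tgt[2],.1),o)
f0=robot.state()["wrist_force"][2]; free=[]
for i in(2,1,0,3,4,5):
    robot.move_straight(at(tgt[i],.055),.2)
    robot.move_straight(at(tgt[i],.041),.08); 
    log=[]; ok=True
    for z in(.0385,.037,.0355,.034,.0325):
        robot.move_straight(at(tgt[i],z),.02); s=robot.state()
        log.append((round(s["position"][2],4),round(s["wrist_force"][2]-f0,1)))
        if log[-1][1]>9: ok=False;break
    if ok:
        robot.move_straight(at(tgt[i],.0275),.03); s=robot.state()
        log.append((round(s["position"][2],4),round(s["wrist_force"][2]-f0,1)))
        free.append(i)
    robot.move_straight(at(tgt[i],.055),.15)
    print(i,ok,log,round(s["time_s"],1),flush=True)
    if len(free)==2 or (len(free)==0 and i==2 and ok and log[-1][1]<1): break
s=robot.state();print(free,s["time_s"])
E
```

```text
[ 0.5024 -0.1109] 0.14549628381071367 0.00020783796307294322
2 True [(np.float64(0.0387), np.float64(-0.2)), (np.float64(0.037), np.float64(-0.2)), (np.float64(0.0354), np.float64(0.2)), (np.float64(0.0339), np.float64(-0.3)), (np.float64(0.0324), np.float64(1.0)), (np.float64(0.0272), np.float64(-0.0))] 4.2
1 True [(np.float64(0.0386), np.float64(0.2)), (np.float64(0.037), np.float64(0.1)), (np.float64(0.0354), np.float64(-0.7)), (np.float64(0.0339), np.float64(-1.0)), (np.float64(0.0324), np.float64(-0.2)), (np.float64(0.0272), np.float64(-0.9))] 6.9
[2, 1] 7.2333
```

```bash
python3 - <<'E'
from h import *
print(robot.state()["position"])
a=robot.capture("top")[:,:,::-1]; b=robot.capture("side")[:,:,::-1]
A=cv2.resize(a[160:340,300:500],None,fx=2,fy=2); B=cv2.resize(b[120:300,250:450],None,fx=2,fy=2)
cv2.imwrite("pics/p1.png",np.hstack([A,B]))
E
```

```text
[ 0.41843933 -0.12353542  0.05558243]
```

View pics/p1.png

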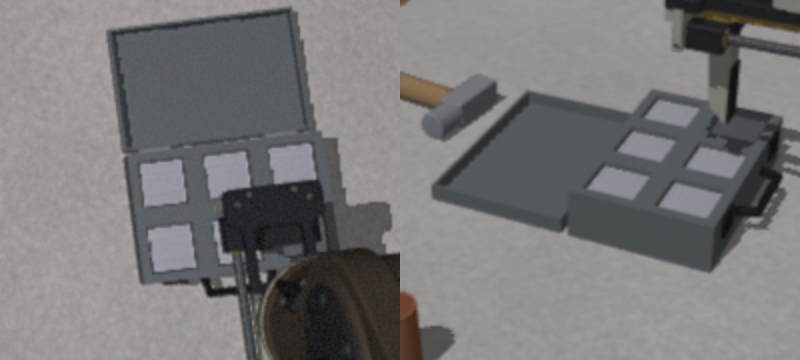

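```bash
python3 - <<'E'
from h import *
np.set_printoptions(precision=3,suppress=True)
s=robot.state(); M=R.from_quat(s["tool_rot"]).as_matrix(); print(M, s["grip_width"],s["wrist_force"])
def pr(n,p):
    K,r,t=cam(n); return cv2.projectPoints(np.array([p],float),r,t,K,None)[0].ravel()
for sg in(1,-1):
    p=s["position"]+sg*.0555*M[:,1]; u=pr("side",p); w=pr("top",p)
    print(p,u,"crop",(u[0]-250)*2+400,(u[1]-120)*2,"top",(w[0]-300)*2,(w[1]-160)*2)
for i in range(6): u=pr("side",at(POCK[i],.04)); print(i,(u[0]-250)*2+400,(u[1]-120)*2)
robot.move_straight(s["position"]+[-.02,0,.2],.3)
robot.move_straight(robot.state()["position"]+[0,-.3,0],.4)
a=robot.capture("top")[:,:,::-1]; b=robot.capture("side")[:,:,::-1]
A=cv2.resize(a[160:340,300:500],None,fx=2,fy=2); B=cv2.resize(b[120:300,250:450],None,fx=2,fy=2)
cv2.imwrite("pics/p2.png",np.hstack([A,B])); print(robot.state()["time_s"])
E
```

```text
[[-0.145  0.989 -0.   ]
 [ 0.989  0.145 -0.   ]
 [-0.    -0.    -1.   ]] 0.0918697247367002 [ 0.252  0.188 -0.568]
[ 0.472 -0.115  0.055] [408.259 193.654] crop 716.5177307803915 147.3072853091955 top 241.45781003669958 238.44958753940045
[ 0.363 -0.131  0.055] [477.567 209.189] crop 855.134926642872 178.37776389992422 top 259.9011923310079 363.93526972756774
0 689.638498743184 200.84055912148494
1 714.8167348599369 162.81133347939692
2 737.7103675441283 128.23277447800172
3 617.6887486613782 183.24363819482835
4 645.6184116058597 146.91943286184085
5 671.0703824553874 113.81761501659071
9.15
```

View pics/p2.png

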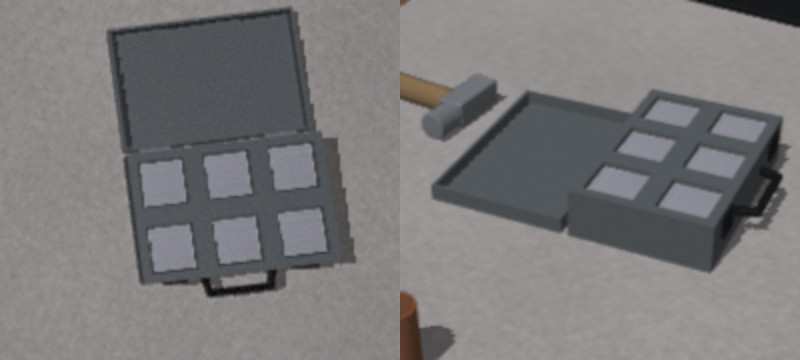

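No plate has moved yet, and the open fingertips sit higher than the TCP. I'll compare open and closed fingers in the side view.

```bash
python3 - <<'E'
from h import *
np.set_printoptions(precision=3,suppress=True)
def pr(n,p):
    K,r,t=cam(n); return cv2.projectPoints(np.array([p],float),r,t,K,None)[0].ravel()
robot.move_straight(at(POCK[2],.12),.4)
a=robot.capture("side")[:,:,::-1]; s=robot.state(); 
robot.gripper_close(10); b=robot.capture("side")[:,:,::-1]; s2=robot.state()
u=pr("side",s2["position"]);print(s2["position"],u,s2["grip_width"],s2["time_s"]-s["time_s"])
x0=int(u[0])-70;y0=max(int(u[1])-90,0)
X=[]
for im in(a,b):
    c=cv2.resize(im[y0:y0+150,x0:x0+133],None,fx=3,fy=3,interpolation=cv2.INTER_CUBIC)
    cv2.circle(c,tuple(int(v) for v in((u-[x0,y0])*3)),3,(0,0,255),-1); X.append(c)
for sg in(1,-1):
    p=pr("side",s["position"]+sg*.046*R.from_quat(s["tool_rot"]).as_matrix()[:,1]); cv2.circle(X[0],tuple(int(v) for v in((p-[x0,y0])*3)),3,(0,255,0),-1)
cv2.imwrite("pics/p3.png",np.hstack(X))
E
```

```text
[ 0.481 -0.175  0.12 ] [423.089 141.209] 0.0006636948371514014 1.4834000000000014
```

View pics/p3.png

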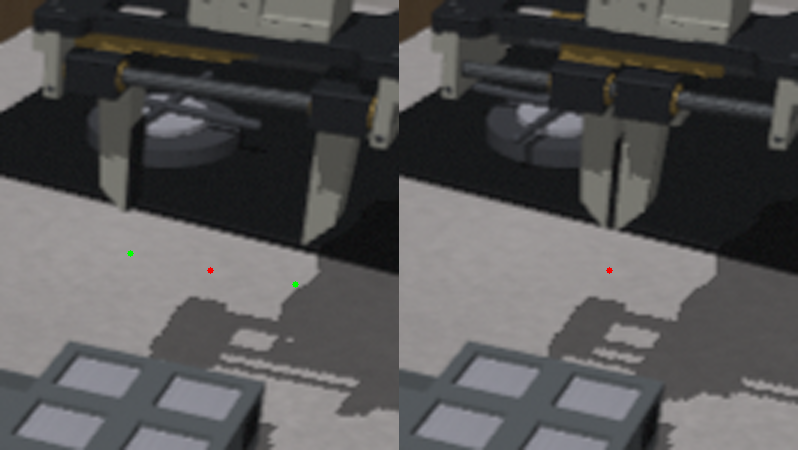

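The actual tips sit about 25 mm above the reported TCP, and closed they taper to about 8 mm. I'll probe plate 2 with closed fingers and find contact by force.

```bash
python3 - <<'E'
from h import *
robot.move_straight(at(POCK[2],.034),.15); robot.pause(.1)
f0=robot.state()["wrist_force"][2]; L=[]
for z in np.arange(.030,.0035,-.002):
    robot.move_straight(at(POCK[2],z),.03); s=robot.state()
    L.append((float(round(s["position"][2],4)),float(round(s["wrist_force"][2]-f0,1))))
    if L[-1][1]>8: break
print(L,s["time_s"])
E
```

```text
[(0.0301, -0.5), (0.0279, -0.9), (0.0259, 1.0), (0.0238, 0.3), (0.0219, -1.2), (0.0199, -0.3), (0.0179, -1.7), (0.0159, 0.5), (0.0139, -0.5), (0.0119, -0.9), (0.0104, 6.3), (0.0102, 33.0)] 15.425
```

```bash
python3 - <<'E'
from h import *
robot.move_straight(at(POCK[2],.022),.15); free=[]
for i in(1,0,3,4,5):
    robot.move_straight(at(POCK[i],.022),.2); robot.pause(.1)
    f0=robot.state()["wrist_force"][2]; L=[]; ok=True
    robot.move_straight(at(POCK[i],.0135),.06)
    for z in(.010,.009,.008,.0065,.005,.003,-.0012):
        robot.move_straight(at(POCK[i],z),.02); s=robot.state()
        L.append((float(round(s["position"][2],4)),float(round(s["wrist_force"][2]-f0,1))))
        if L[-1][1]>10: ok=False;break
    if ok: free.append(i)
    robot.move_straight(at(POCK[i],.022),.15)
    print(i,ok,L,round(s["time_s"],1),flush=True)
    if len(free)==2: break
    if i==0 and False: break
robot.move_straight(robot.state()["position"]+[0,0,.15],.3)
robot.move_straight(robot.state()["position"]+[0,-.25,0],.4)
a=robot.capture("top")[:,:,::-1]; b=robot.capture("side")[:,:,::-1]
A=cv2.resize(a[160:340,300:500],None,fx=2,fy=2); B=cv2.resize(b[120:300,250:450],None,fx=2,fy=2)
cv2.imwrite("pics/p4.png",np.hstack([A,B])); print(free,robot.state()["time_s"])
E
```

```text
1 False [(0.0104, 6.7), (0.0103, 21.1)] 17.1
0 False [(0.0104, 7.1), (0.0102, 23.3)] 18.8
3 True [(0.01, 0.5), (0.009, 1.0), (0.008, 0.4), (0.0064, 1.5), (0.0049, 0.8), (0.0028, 0.1), (-0.0014, 1.3)] 21.8
4 False [(0.0105, 3.8), (0.0103, 17.0)] 23.5
5 True [(0.0099, 1.1), (0.009, -0.5), (0.0079, 0.4), (0.0063, 0.4), (0.0048, -0.9), (0.0028, -1.3), (-0.0015, -0.8)] 26.5
[3, 5] 28.3667
```

View pics/p4.png

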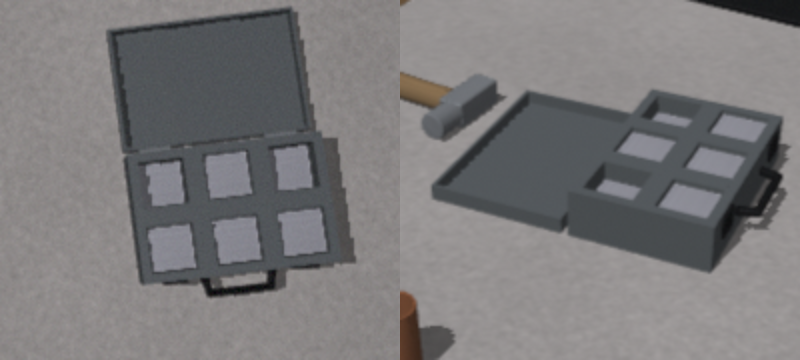

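Pockets 3 and 5 are clearly sunk: the plates at (165,185) and (293,168) in the left crop are deep, and the other four are still up. I'll pick up the nearer coupling and put it in pocket 5.

```bash
cat >> h.py <<'E'
def job(cxy,k,yaw):
    q=POCK[k]; log=lambda n,f0=0:(lambda s:print(n,np.round(s["position"],4),np.round(s["wrist_force"],1),round(s["grip_width"],4),round(s["time_s"],1),flush=True))(robot.state())
    o=best(at(cxy,.10),yaw); robot.open_gripper(); robot.move_ptp(at(cxy,.10),o)
    robot.move_straight(at(cxy,.007),.15); log("down"); robot.gripper_close(30); log("grip")
    robot.move_straight(at(cxy,.09),.2); robot.move_straight(at(q,.09),.3)
    robot.move_straight(at(q,.054),.15); robot.pause(.1); log("above")
    f0=robot.state()["wrist_force"][2]
    for foot in(.042,.038,.034):
        robot.move_straight(at(q,foot+.007),.05); f=robot.state()["wrist_force"][2]-f0
        if f>6: log("BLOCKED"); return False
    robot.move_straight(at(q,.0185),.04); log("seated"); return True
E
python3 - <<'E'
from h import *
job(np.array([.5624,.181]),5,YAW+np.pi/2)
b=robot.capture("side")[:,:,::-1]
cv2.imwrite("pics/p5.png",cv2.resize(b[100:260,250:450],None,fx=3,fy=3))
E
```

```text
down [0.5629 0.1814 0.0077] [0.2 0.2 0.9] 0.0919 32.8
grip [0.5624 0.181  0.007 ] [ 0.  -0.4 -0.5] 0.0316 33.7
above [ 0.5415 -0.1652  0.0548] [-0.5 -0.5  0. ] 0.0316 36.1
seated [ 0.5403 -0.1658  0.0182] [-0.3  0.7 -1. ] 0.0311 37.6
```

View pics/p5.png

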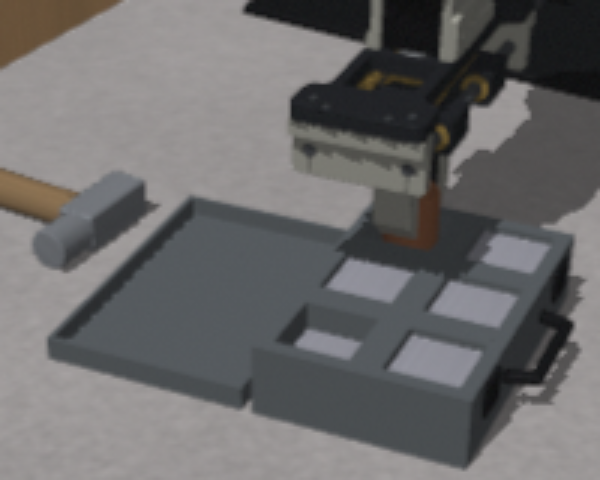

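```bash
cat >> h.py <<'E'
def finish(k):
    q=POCK[k]
    for z in(.0175,.0165,.0155):
        robot.move_straight(at(q,z),.02); s=robot.state(); print(z,np.round(s["position"][2],4),np.round(s["wrist_force"],1),flush=True)
        if s["wrist_force"][2]>12: break
    robot.open_gripper(); robot.move_straight(at(q,.10),.2); print(robot.state()["time_s"])
E
python3 - <<'E'
from h import *
finish(5)
b=robot.capture("side")[:,:,::-1]; cv2.imwrite("pics/side6.png",b)
if job(np.array([.5828,.301]),3,YAW): finish(3)
robot.move_straight(robot.state()["position"]+[0,-.3,.08],.35)
a=robot.capture("top")[:,:,::-1]; b=robot.capture("side")[:,:,::-1]
cv2.imwrite("pics/side7.png",b); cv2.imwrite("pics/top7.png",a)
A=cv2.resize(a[160:340,300:500],None,fx=2,fy=2); B=cv2.resize(b[120:300,250:450],None,fx=2,fy=2)
cv2.imwrite("pics/p7.png",np.hstack([A,B])); print(robot.state()["time_s"])
E
```

```text
0.0175 0.0178 [-1.4  1.3  4.1]
0.0165 0.0176 [-4.6  0.3 12.7]
39.75
down [0.5831 0.3016 0.0079] [ 0.5  0.3 -0.2] 0.0921 42.5
grip [0.5828 0.301  0.007 ] [-0.3  0.  -0.8] 0.0308 43.5
above [ 0.5239 -0.0463  0.0548] [ 0.1 -1.  -1.4] 0.0308 45.9
seated [ 0.5229 -0.0472  0.0183] [-0.5 -1.  -0.1] 0.0306 47.3
0.0175 0.0177 [-1.6 -0.2  3.5]
0.0165 0.0175 [-4.4 -2.2 14.4]
49.475Traceback (most recent call last):
  File "<stdin>", line 5, in <module>
plant.PlanningError: the arm cannot follow that straight line within its joint ranges
```

```bash
python3 - <<'E'
from h import *
p=robot.state()["position"]
robot.move_straight(p+[-.02,0,.08],.3); 
try: robot.move_straight(p+[-.06,.25,.08],.35)
except robot.PlanningError as e: print(e)
a=robot.capture("top")[:,:,::-1]; b=robot.capture("side")[:,:,::-1]
A=cv2.resize(a[160:340,170:500],None,fx=1.2,fy=1.2); B=cv2.resize(b[120:300,250:450],None,fx=2,fy=2)
B[:0]=0; cv2.imwrite("pics/p7.png",np.hstack([cv2.copyMakeBorder(A,0,360-A.shape[0],0,0,cv2.BORDER_CONSTANT),B])); 
I=b[:,:,::-1]
for t in blobs(copper(I),150,3000): print(np.round(t,1))
K,r,t=cam("side")
for k in(3,5):
    print(k,[cv2.projectPoints(at(POCK[k],z)[None],r,t,K,None)[0].ravel().round(1) for z in(.056,.067)])
print(robot.state()["time_s"])
E
```

```text
[244.8 400.7 879. ]
[ 301.1  323.1 1313. ]
[ 21.8 268.  565. ]
[359.6 205.  447. ]
[386.7 170.7 346. ]
[263.1 165.6 157.5]
[204.8 148.7 459.5]
[240.7 124.6 365. ]
[328.  119.8 235.5]
[229.7  34.8 294. ]
3 [array([359.1, 203.1]), array([359.2, 197.1])]
5 [array([386. , 168.8]), array([386.3, 163.1])]
50.875
```

View pics/p7.png

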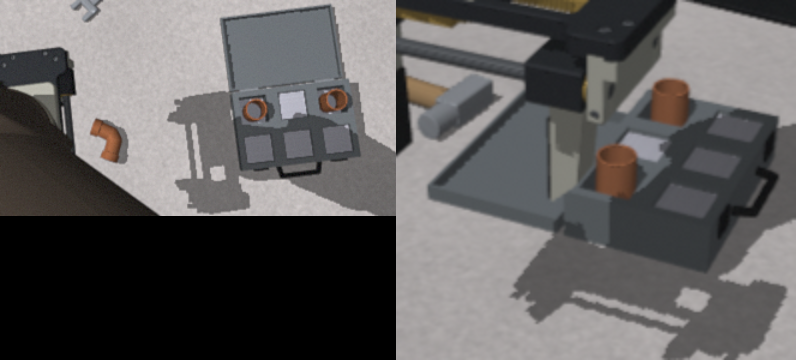

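Both couplings stand upright and fully down in pockets 3 and 5, at (616,170) and (670,102). The reducer and elbow are at the same pixels as before, and the gripper is clear.

```bash
python3 -c "
from plant import robot
print(robot.hand_in())"
```

```text
the job is handed in; nothing more can be done
None
```

The job is handed in: pockets 3 and 5 were the free ones, and each now holds a coupling standing upright and pushed right down on its plate, with the reducer and elbow left where they were (about 51 s used).

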